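Clamp a graphite block under the swing bridge

ROBOT

A 6-joint arm with a two-finger parallel gripper is mounted at the origin on the work surface. World frame = base frame: x ahead of the robot, y to its left, z up, the work surface at z = 0. Lengths are in mm, angles in degrees, forces in N, time in s.
With the tool pointing down it reaches from about 350 to 875 mm from the base axis. Payload 4.2 kg.
Tool frame: the origin (TCP) lies between the finger pads; the fingertips stand 17 mm ahead of it and the grasp point (between the pads) lies 2 mm behind it; z points along the fingers, y is the direction in which the jaws open and shut (so a half turn about z gives the same grasp; the last joint's range is limited). The gripper opens to 85 mm and grips with 20 to 120 N. Pads are 22 mm wide; open, the fingers measure 114 mm over their backs; the gripper's body (76 mm by 85 mm) begins 54 mm behind the grasp point. The pads swing forward as they close: fully open they stand 13 mm farther back than shut.
Start: joints at [-54.11, 22.042, 0.453, 0, -68.411, -14.817], TCP at [224.741, -583.173, 216.112] pointing down, gripper open.
Joint ranges: [-179.83, 179.83], [-69.29, 118.12], [-61.27, 80.66], [-181.25, 117.63], [-171.15, -9.14], [-177.46, 177.46]. Speed limits (degrees/s): [159.86, 159.86, 180, 180, 180, 180].

INTERFACE

Orientations are given as [roll, pitch, yaw] about the fixed x, y, z axes, in that order (R = Rz(yaw) Ry(pitch) Rx(roll)).
In Python, from rig import manip, vision gives the robot as it stands.
- The arm moves only by the tool arm_command, never from a script. Its argument "plan" is a list that holds one entry, the list of rows, each a list of 7 numbers: the opening, from 0 (shut) to 1 (fully open), then the shift along the tool's x, y, z in m, then the turn, a rotation vector about the tool's x, y, z in rad. In form: [[[grip, tx, ty, tz, rx, ry, rz], ...]]. A call has 1 to 20 rows; each row is the pose to reach, as a shift and turn from the pose commanded when the call began, along the tool's axes at that moment; what a row does not reach only later rows make up. A row lasts 1/12 s, in which the tool goes at most 41.7 mm and 7.16 degrees, less where a joint would pass 70% of its speed; a pose out of reach is approached as far as the arm can. A call with a gripper value outside its range is refused whole. The fingers move at their own pace and stop on an object; "squeeze" is the grip in N (left out, the last holds). Time passes only in rows, so rows that repeat a pose let the fingers close. It gives the time, the measured TCP pose, the force and the opening at its end, in the units of the state.
- manip.state(): the state, without advancing time (a new reading comes with each control period).
- vision.snapshot(name): name is "scene" or "top" or "wrist"; returns (picture, depth): 384x512x3 uint8, red, green, blue; 384x512 float32, mm along the optical axis (not along the pixel's ray), 0 where there is no reading.
- vision.camera_info(name): a dict with "vertical_fov" (degrees; the focal length in pixels is half the picture's height over the tangent of half this angle, whatever the lens; pixels are square), "cx", "cy" (the principal point, pixels), "rvec" (rotation vector, rad) and "tvec" (3), from world to camera coordinates, as OpenCV has them. Camera axes: x right, y down, z forward; pixel columns grow to the right and rows downward; lengths in mm; the calibration is good to about 2 mm. A picture is of the moment at which its call begins: read the wrist's pose just before it. camera_info takes no time and is no camera call; for the wrist camera it gives the pose at the moment of the call.
- manip.hand_in(): hands the job in, once; it reports no verdict.
The state is a dict: "time": time; "qpos": joint angles; "joint_velocities": joint speeds; "joint_efforts": joint torques, N m; "eef_pos": TCP position; "tcp_rot": TCP orientation; "ft_force": force on the tool from outside, world axes, zero at the start; "ft_torque": the same for the moment, N m; "gripper_width": opening from 0.0 (shut) to 1.0 (fully open).
Only numpy, scipy, OpenCV 4.12 (cv2) and the standard library are available. Lean on these libraries where they do the work, as an engineer would, in place of code of your own. Each camera call takes 0.05 s, during which the arm holds its last target.

TASK

Clamp the graphite block in the green fixture: lift the drop bar by its red ball so that it clears the catch, swing the bridge shut over the block, and let the bar drop fully into the catch. Then wind the black knob down until the orange rubber foot is clearly squeezed against the block, about halfway into its cup but never squeezed right up to the end. Leave the block where it sits against its pins, and do not knock about the other things on the bench.

Things in the scene. Friction and masses are not known exactly. Their poses are not given: they have to be found in the camera images.
- fixture: Green clamping fixture fixed to the bench, base plate 250 x 180 x 20 mm. Origin: centre of the plate's underside; z up. +x runs from the keeper post (x = -85 mm) to the round hinge post (x = +90 mm). The open bridge stands on the +y side and swings shut towards -y; shut, it lies along the x axis over the block, its end under the keeper's lip.
- bridge_hinge (a point): Point on the vertical axis of the bridge's hinge (fixture x = +90 mm, y = 0), at the height of the bar's pivot, 152.5 mm above the bench.
- bridge (a joint): Steel swing bridge, 28 mm wide, top 131 mm above the bench. Value in rad: 0 is fully shut against its stop; it grows as the bridge opens, up to 1.5. At value q it points from the hinge along (-cos q, sin q) in the fixture's x, y. Moves easily (friction 0.1 N m) and stays where left; starts 0.75 to 1.2.
- bar (a joint): Yellow drop bar (gravity latch), 8 mm thick, 12 mm tall, hinged on top of the bridge 125 mm from the bridge's hinge axis and running outward to the red ball 118 mm beyond its pivot. Value in rad: 0 is level (at rest, or fully dropped in the catch), growing as the ball is lifted, up to 0.7; falls by its own weight. It needs 0.2 (ball 24 mm up) to clear the catch's tooth; 0.3 to 0.35 is comfortable.
- catch (a point): Catch: middle of the notch on top of the keeper's lip, 146 mm above the bench, 16 mm wide between a front tooth 11 mm tall (on the side the bridge comes from) and a back horn 14 mm tall. The bar lies centred in it when the bridge is shut. A bar left down strikes the tooth, and the bridge stops about 0.1 rad short of shut.
- bar_ball (a point): Centre of the red ball handle, 30 mm in diameter, on the outer end of the drop bar: 243 mm from the bridge's hinge axis and 152.5 mm above the bench when the bar is down. Free all round; can be gripped from above across the bar, or lifted from beneath.
- knob (a joint): Black fluted round knob, 44 mm diameter, on the screw through the bridge. Value in rad, growing clockwise seen from above; knob, screw and foot then go down 12 mm per turn (1.91 mm per rad). Friction 0.09 N m; stays where left. Starts 0 to 1.2; at 0 the foot is 8 mm above the block, so it touches at 4.2 and is half squeezed in at about 5.9. A white line on top shows the turning.
- knob_grip (a point): Centre of the knob, on the screw axis (90 mm from the bridge's hinge axis), at mid-height of its 30 mm tall grip: 206 mm above the bench at knob value 0, lower as it is wound down. With the bar down nothing else within 70 mm of this axis stands higher than 161 mm above the bench.
- foot (a joint): Orange rubber foot, 25 mm in diameter, in a steel cup under the screw. Value in m: how far it is squeezed up into the cup; 0 when free, at most 0.0065. It is springy: 3 N at the first touch and 3 N more per mm. Squeezed right up to the end it would crack the block.
- foot_face (a point): Centre of the lower face of the rubber foot.
- block: Dark grey graphite block 60 x 140 x 45 mm (long side along the fixture's y), 0.7 kg, loose on the fixture's plate against the three dowel pins; origin at the centre of its underside, its top 65 mm above the bench.
- puck_a: Bystander: graphite disc, 46 mm diameter, 16 mm tall, origin at the centre of its underside.
- puck_b: Bystander: a second such disc.
- tile: Bystander: square graphite tile 48 x 48 x 14 mm, origin at the centre of its underside.
- stick: Bystander: graphite stick 110 x 16 x 16 mm, origin at the centre of its underside.
- ingot: Bystander: round-nosed graphite billet 113 mm long, 36 mm thick, lying, origin at the centre of its underside.
- wrench: Bystander: wrench, 180 mm long, lying.
- brush: Bystander: bench brush, 200 mm long, lying.
Not all that is in view belongs to the job. Leave any purple or white look-alike of the block alone.

How it is judged (in metres and radians):
On the way, in this order (a step that is already met when the one before it is completed fails the run):
1. the bridge is shut and the drop bar is down in its catch, before the foot is squeezed (value of joint bridge below 0.04 rad and value of joint bar below 0.05 rad and value of joint foot below 0.0005 m), for 0.2 s.
2. the rubber foot is wound down and squeezed against the block by at least 1.5 mm (value of joint foot above 0.0015 m and contact force between foot and block above 4 N), for 0.2 s.
At the end, for the whole second after the job is handed in: The bridge is shut (within 0.04 rad), the drop bar lies down in its catch (within 0.05 rad), the rubber foot is squeezed between 1.5 and 5.5 mm against the block, and the block lies flat within 6 mm of where it sat (all of step 2 and value of joint bridge below 0.04 rad and value of joint bar below 0.05 rad and value of joint foot below 0.0055 m and distance of block from where it was at the start of the episode below 0.006 m and angle between block's own z axis and vertical below 0.05 rad); the robot touches nothing.
It fails at once if the rubber foot is squeezed right up to the end of its travel (6 mm or more) (value of joint foot above 0.006 m).
It fails at once if the block is knocked more than 10 mm off its seat (distance of block from where it was at the start of the episode above 0.01 m).
It fails at once if a bystander is moved more than 25 mm (distance of any of puck_a, puck_b, tile, stick, ingot, wrench, brush from where it was at the start of the episode above 0.025 m).
It also fails if it takes over 72 s, if anything falls off the work surface, if the arm or the gripper's body presses on something with over 40 N, if the wrist force passes 120 N, or if a joint passes its speed limit or range.

## Working session

There is one attempt and no reset: what is moved stays moved. The work goes in short steps, Python scripts to look and compute and a tool call to move; the robot and the scene stay as the last step left them, time stands still between calls to the robot, and variables do not carry over. Pictures are saved under pics/ and viewed, and the job is handed in when it is done.

Besides the shell and the picture viewer there is one more tool, called after ">>>" as name(argument=value, ...) on one line, values as JSON. arm_command: Moves the arm, as the interface text tells. Its arguments: {"type":"object","properties":{"plan":{"type":"array"},"squeeze":{"type":"number"}},"required":["plan"]}

```bash
ls; mkdir -p pics
python3 - <<'E'
from rig import manip, vision
import cv2
print(manip.state())
for n in ["scene","top","wrist"]:
    i=vision.camera_info(n); print(n,i)
    p,d=vision.snapshot(n)
    cv2.imwrite(f"pics/{n}0.png",cv2.cvtColor(p,cv2.COLOR_RGB2BGR))
    import numpy as np; np.savez(f"pics/{n}0.npz",p=p,d=d,rvec=i["rvec"],tvec=i["tvec"])
E
```

```text
pics
{'time': 0.0, 'qpos': array([-5.41105364e+01,  2.20926789e+01,  3.76381468e-01, -2.94279921e-02,
       -6.84121623e+01, -1.48167396e+01]), 'joint_velocities': array([-0.00593225,  0.04128524, -0.00196756, -0.19758141,  0.04622922,
        0.01186096]), 'joint_efforts': array([-3.38301525e-04, -3.92289305e+01,  1.88399720e+01,  4.18609098e+00,
       -4.59521951e-03, -1.16870771e-05]), 'eef_pos': array([ 224.50015187, -582.5922791 ,  214.97709569]), 'tcp_rot': array([ 1.79868818e+02, -6.42105902e-03, -1.58938127e+02]), 'ft_force': array([0.16997429, 0.52986256, 0.06739131]), 'ft_torque': array([ 0.00095853, -0.02403551,  0.01230923]), 'gripper_width': 0.9969825450251678}
scene {'vertical_fov': 50.58819494569451, 'cx': 256.5317859427978, 'cy': 194.96740386839798, 'rvec': array([ 2.33931109,  1.18731234, -0.33924582]), 'tvec': array([-366.11717395, -266.67674269, 1298.37535124])}
top {'vertical_fov': 46.546971214432205, 'cx': 248.59939216131252, 'cy': 191.1014465484953, 'rvec': array([ 2.07790332, -2.15117767,  0.22017898]), 'tvec': array([  73.81528998,  542.65569443, 1310.76116795])}
wrist {'vertical_fov': 67.77006218403145, 'cx': 249.86339429967308, 'cy': 191.06096577721297, 'rvec': array([-1.66338804, -2.42044486, -0.39278304]), 'tvec': array([623.98430631, -41.51569219, 381.21120269])}
```

View pics/scene0.png

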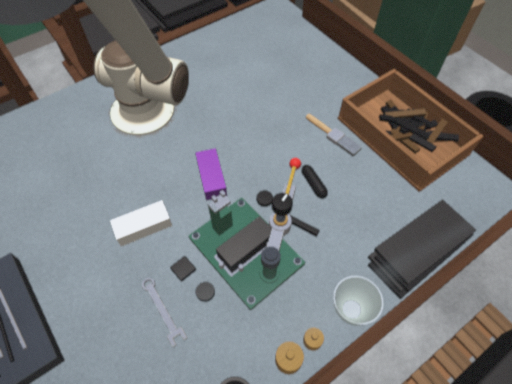

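View pics/top0.png

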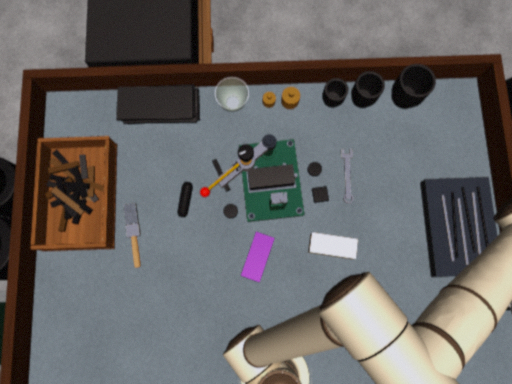

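View pics/wrist0.png

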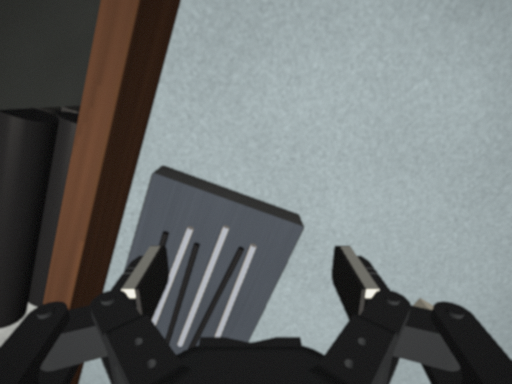

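The top view shows the green fixture at about (272,180), with the hinge post at (268,143) and the keeper near (279,200). The red ball is at (205,192) and the knob at (246,153). The purple and white look-alikes, at (257,257) and (333,245), stay untouched. Next I'll measure.

```bash
cat > h.py <<'E'
import numpy as np, cv2
from rig import manip, vision
def load(n):
    z=np.load(f"pics/{n}.npz"); return z["p"],z["d"],z["rvec"],z["tvec"]
def snap(cam,name):
    i=vision.camera_info(cam); p,d=vision.snapshot(cam)
    np.savez(f"pics/{name}.npz",p=p,d=d,rvec=i["rvec"],tvec=i["tvec"])
    cv2.imwrite(f"pics/{name}.png",cv2.cvtColor(p,cv2.COLOR_RGB2BGR))
    return p,d,i["rvec"],i["tvec"]
def K(cam):
    i=vision.camera_info(cam); f=192/np.tan(np.radians(i["vertical_fov"]/2)); return f,i["cx"],i["cy"]
def ray(cam,uv,rv,tv):
    f,cx,cy=K(cam); uv=np.atleast_2d(uv).astype(float)
    R=cv2.Rodrigues(rv)[0]; d=np.c_[(uv[:,0]-cx)/f,(uv[:,1]-cy)/f,np.ones(len(uv))]@R
    return -R.T@tv, d
def plane(cam,uv,z,rv,tv):
    c,d=ray(cam,uv,rv,tv); return c+d*((z-c[2])/d[:,2])[:,None]
def deproj(cam,uv,dep,rv,tv):
    c,d=ray(cam,uv,rv,tv); return c+d*np.asarray(dep).reshape(-1,1)
def proj(cam,P,rv,tv):
    f,cx,cy=K(cam); q=np.atleast_2d(P)@cv2.Rodrigues(rv)[0].T+tv
    return np.c_[f*q[:,0]/q[:,2]+cx,f*q[:,1]/q[:,2]+cy]
def tri(obs):
    A=np.zeros((3,3));b=np.zeros(3)
    for c,d in obs:
        d=d.ravel()/np.linalg.norm(d);M=np.eye(3)-np.outer(d,d);A+=M;b+=M@c
    return np.linalg.solve(A,b)
def mask(p,lo,hi,roi=None):
    m=cv2.inRange(cv2.cvtColor(p,cv2.COLOR_RGB2HSV),lo,hi)
    if roi: 
        q=np.zeros_like(m);u0,v0,u1,v1=roi;q[v0:v1,u0:u1]=m[v0:v1,u0:u1];m=q
    return m
E
python3 - <<'E'
from h import *
o=[]
for cam in("top","scene"):
    p,d,rv,tv=load(cam+"0")
    m=mask(p,(0,180,120),(6,255,255))
    n,l,s,c=cv2.connectedComponentsWithStats(m); 
    for k in range(1,n):
        if s[k,4]>20: print(cam,"red",c[k],s[k])
    k=1+np.argmax(s[1:,4]); o.append(ray(cam,c[k],rv,tv)); print(plane(cam,c[k],152.5,rv,tv))
    g=mask(p,(60,90,30),(90,255,160),(180,120,330,310))
    n,l,s,c=cv2.connectedComponentsWithStats(g); k=1+np.argmax(s[1:,4]); print(cam,"green",s[k])
    P=deproj(cam,np.argwhere(l==k)[:,::-1],d[l==k],rv,tv); 
    sel=np.abs(P[:,2]-20)<8; print("plate z med",np.median(P[:,2]),sel.sum())
    r=cv2.minAreaRect(P[sel][:,:2].astype(np.float32)); print(r)
    uv=np.argwhere(l==k)[:,::-1][sel]; Q=plane(cam,uv,20,rv,tv); print(cv2.minAreaRect(Q[:,:2].astype(np.float32)))
print(tri(o))
p,d,rv,tv=load("top0")
c=p[110:240,180:330]; cv2.imwrite("pics/topc.png",cv2.cvtColor(cv2.resize(c,None,fx=5,fy=4.6,interpolation=cv2.INTER_CUBIC),cv2.COLOR_RGB2BGR))
E
```

```text
top red [204.44615385 191.64615385] [200 188  10   9  65]
[[527.58688095 180.94553278 152.5       ]]
top green [ 242  172   62   49 1385]
plate z med 19.785677028590044 1275
((542.7180786132812, -20.097076416015625), (157.05062866210938, 177.84600830078125), 4.355303764343262)
((542.9000854492188, -19.686004638671875), (157.12347412109375, 177.48226928710938), 4.1738505363464355)
scene red [295.02325581 163.18604651] [291 160   9   7  43]
[[527.95739215 184.81712017 152.5       ]]
scene green [ 192  204   66   77 1355]
plate z med 22.239698069113274 1211
((525.0111083984375, -41.03727722167969), (129.7274932861328, 213.7595672607422), 33.87783432006836)
((550.3665771484375, -18.847183227539062), (160.4499969482422, 173.75717163085938), 4.968425273895264)
[528.16119298 182.2748555  154.21519401]
```

View pics/topc.png

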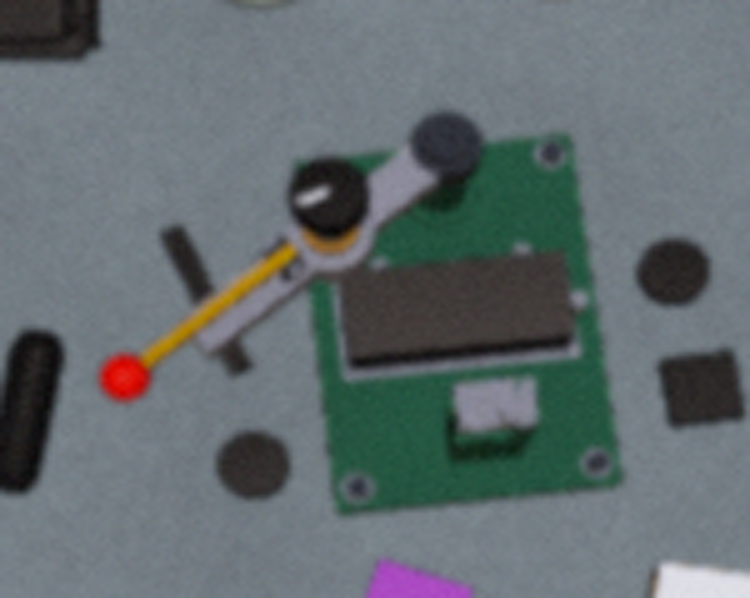

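Run:
```python
from h import *
p,d,rv,tv=load("top0")
C=np.array([[295,160],[572,135],[622,483],[338,513]])/[5,4.6]+[180,110]-0.4
Q=plane("top",C,20,rv,tv); print(Q[:,:2].round(1)); print("lens",[np.linalg.norm(Q[i]-Q[(i+1)%4]).round(1) for i in range(4)],"ctr",Q.mean(0))
g=mask(p,(60,90,30),(90,255,160),(235,125,310,225))
g=cv2.morphologyEx(g,cv2.MORPH_OPEN,np.ones((2,2)))
uv=np.argwhere(g)[:,::-1]; P=deproj("top",uv,d[g>0],rv,tv); s=np.abs(P[:,2]-20)<8
r=cv2.minAreaRect(plane("top",uv[s],20,rv,tv)[:,:2].astype(np.float32)); print(r)
for th in (r[2],r[2]-90):
    a=np.radians(th); 
    X=np.array([np.cos(a),np.sin(a)]); 
c=np.array(r[0]); a=np.radians(r[2] if abs(r[2])<45 else r[2]-90)
X=np.array([np.cos(a),np.sin(a)]);Y=np.array([-X[1],X[0]])
H=c+90*X; ball=np.array([528,181.5]); b=ball-H
print("X",X,"hinge",H,"dist ball",np.linalg.norm(b),"q",np.arctan2(b@Y,-b@X))
# knob via wrist-free: hinge post top by depth
for n,u,v in (("hinge",268,142),("knob",246,151)):
    print(n,deproj("top",[[u,v]],[d[v,u]],rv,tv))
```

```text
[[ 706.6   81.6]
 [ 718.7  -97.3]
 [ 471.8 -114.8]
 [ 457.5   62.4]]
lens [np.float64(179.3), np.float64(247.6), np.float64(177.7), np.float64(249.9)] ctr [588.64508914 -17.05763861  20.        ]
((584.7058715820312, -18.201461791992188), (246.03704833984375, 175.36016845703125), 4.483395099639893)
X [0.99694003 0.07817018] hinge [674.43047429 -11.16614598] dist ball 241.99613139435476 q 0.9991620546255047
hinge [[671.60621241  -6.32746811 142.93184697]]
knob [[623.9725601   59.25244192 217.01199398]]
```

```bash
cat >> h.py <<'E'
from scipy.spatial.transform import Rotation as Ro
def Rt(yaw,roll=180,pitch=0): return Ro.from_euler('xyz',[roll,pitch,yaw],degrees=True)
def row(p0,R0,p1,R1):
    """shift(m)/rotvec from (p0,R0) to (p1,R1) in tool axes"""
    t=R0.inv().apply(np.array(p1,float)-np.array(p0,float))/1000; r=(R0.inv()*R1).as_rotvec(); return np.r_[t,r].round(4)
E
python3 - <<'E'
from h import *
_,_,rv,tv=load("wrist0"); Rc=cv2.Rodrigues(rv)[0]; c=-Rc.T@tv
R0=Rt(-158.938); p0=np.array([224.741,-583.173,216.112])
print("cam in tool",R0.inv().apply(c-p0), "axes(cols x,y,z)\n",(R0.inv().as_matrix()@Rc.T).round(3))
print(row(p0,R0,[528,182,320],Rt(-52.5)))
print(row(p0,R0,[300,-300,320],Rt(-120)))
E
```

```text
cam in tool [ 8.10146159e+01  7.75307831e-02 -1.57197572e+02] axes(cols x,y,z)
 [[-0.001 -0.949 -0.315]
 [ 1.    -0.001  0.002]
 [-0.003 -0.315  0.949]]
[-0.558   0.6051 -0.1039  0.      0.     -1.8577]
[-0.172   0.2372 -0.1039  0.      0.     -0.6796]
```

Run:
```python
from h import *
R0=Rt(-158.938); p0=np.array([224.741,-583.173,216.112])
print(row(p0,R0,[588,102,350],Rt(-52.5)))
```

```text
[-0.5852  0.5089 -0.1339  0.      0.     -1.8577]
```

>>> arm_command(plan=[[[1,0,0,-0.04,0,0,0],[1,0,0,-0.08,0,0,0],[1,-0.585,0.509,-0.134,0,0,-1.8577],[1,-0.585,0.509,-0.134,0,0,-1.8577],[1,-0.585,0.509,-0.134,0,0,-1.8577],[1,-0.585,0.509,-0.134,0,0,-1.8577],[1,-0.585,0.509,-0.134,0,0,-1.8577],[1,-0.585,0.509,-0.134,0,0,-1.8577],[1,-0.585,0.509,-0.134,0,0,-1.8577],[1,-0.585,0.509,-0.134,0,0,-1.8577],[1,-0.585,0.509,-0.134,0,0,-1.8577],[1,-0.585,0.509,-0.134,0,0,-1.8577],[1,-0.585,0.509,-0.134,0,0,-1.8577],[1,-0.585,0.509,-0.134,0,0,-1.8577],[1,-0.585,0.509,-0.134,0,0,-1.8577],[1,-0.585,0.509,-0.134,0,0,-1.8577],[1,-0.585,0.509,-0.134,0,0,-1.8577],[1,-0.585,0.509,-0.134,0,0,-1.8577],[1,-0.585,0.509,-0.134,0,0,-1.8577],[1,-0.585,0.509,-0.134,0,0,-1.8577]]])

```text
time: 1.82
eef_pos: [575.2, 80.1, 348.2]
tcp_rot: [180.0, 0.0, -52.5]
ft_force: [-0.1, -0.6, 0.4]
gripper_width: 0.996
```

Run:
```python
from h import *
snap("wrist","w1"); snap("top","t1"); s=manip.state(); print(s["time"],s["eef_pos"],s["tcp_rot"],s["qpos"])
```

```text
1.9167 [576.72206902  82.74930999 346.12089437] [ 1.79911691e+02  7.04723740e-02 -5.22077607e+01] [ 2.40574403e+01  1.45483775e+01  7.98204474e+00 -4.77938141e-02
 -8.35361859e+01  1.37402762e+01]
```

View pics/w1.png

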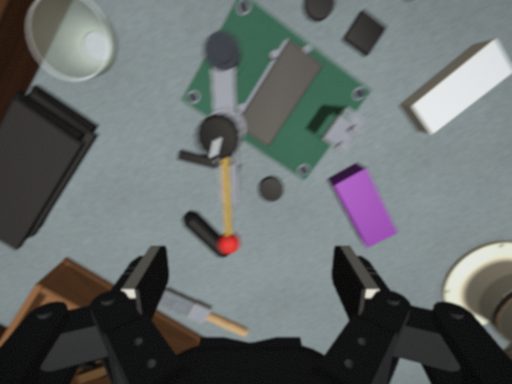

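The wrist view shows the ball at (228,243), the knob at (220,135), the hinge post top at (222,48), and the keeper and catch around (343,128). The bar and bridge run straight between them.

Run:
```python
from h import *
o=[]
for cam,n in(("wrist","w1"),("top","t1"),("scene","scene0")):
    p,d,rv,tv=load(n)
    m=mask(p,(0,180,120),(6,255,255)); nn,l,s,c=cv2.connectedComponentsWithStats(m); k=1+np.argmax(s[1:,4])
    print(cam,c[k],s[k],plane(cam,c[k],152.5,rv,tv)[0].round(1)); o.append(ray(cam,c[k],rv,tv))
print("tri w+t",tri(o[:2]).round(1),"all",tri(o).round(1))
p,d,rv,tv=load("w1")
g=cv2.cvtColor(p,cv2.COLOR_RGB2GRAY)
for nm,(u0,v0,u1,v1),z in(("hinge",(195,22,255,82),143),("knob",(190,105,250,170),220)):
    c=cv2.HoughCircles(cv2.resize(g[v0:v1,u0:u1],None,fx=4,fy=4,interpolation=cv2.INTER_CUBIC),cv2.HOUGH_GRADIENT,2,200,param1=120,param2=25,minRadius=55,maxRadius=110)
    if c is None: print(nm,"none");continue
    for q in c[0][:2]:
        u,v,r=q[0]/4+u0,q[1]/4+v0,q[2]/4; dep=np.median(d[int(v)-3:int(v)+4,int(u)-3:int(u)+4])
        D=deproj("wrist",[[u,v]],[dep],rv,tv)[0]; print(nm,u,v,r,"diam mm",2*r*dep/K("wrist")[0],D.round(1))
gm=mask(p,(60,80,30),(90,255,200),(170,0,375,185)); uv=np.argwhere(gm)[:,::-1]; P=deproj("wrist",uv,d[gm>0],rv,tv); s=np.abs(P[:,2]-20)<8
print(cv2.minAreaRect(plane("wrist",uv[s],20,rv,tv)[:,:2].astype(np.float32)))
c=p[0:200,150:380]; cv2.imwrite("pics/w1c.png",cv2.cvtColor(cv2.resize(c,None,fx=3,fy=3,interpolation=cv2.INTER_CUBIC),cv2.COLOR_RGB2BGR))
```

```text
wrist [227.66086957 243.86956522] [219 236  18  18 230] [530.2 189.2 152.5]
top [204.61538462 191.67692308] [200 187  10  10  65] [527.5 180.5 152.5]
scene [295.02325581 163.18604651] [291 160   9   7  43] [528.  184.8 152.5]
tri w+t [529.2 183.2 157.6] all [529.3 183.4 156.1]
hinge none
knob none
((592.789306640625, -10.889060974121094), (243.94923400878906, 172.24288940429688), 4.374204158782959)
```

View pics/w1c.png

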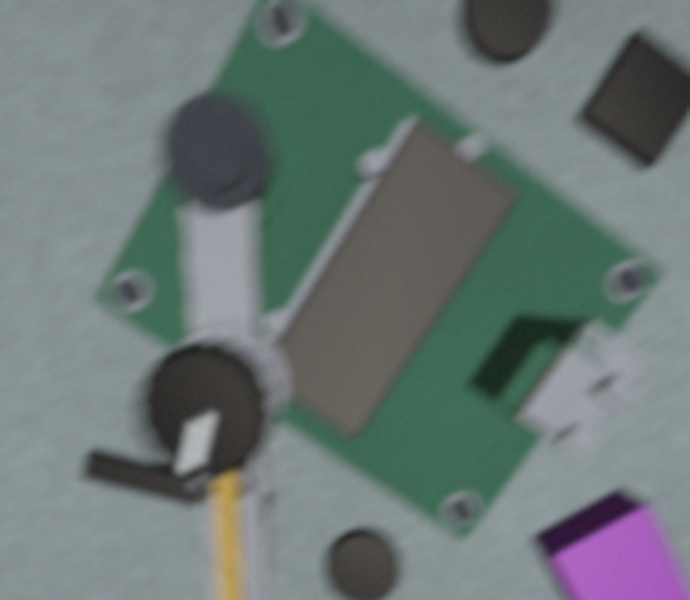

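The wrist result is about 7 mm off the others. The arm was still settling, so I'll retake it at rest.

```bash
cat > m.py <<'E'
from h import *
def ball(cam,n,roi=None):
    p,d,rv,tv=load(n)
    m=mask(p,(0,180,120),(6,255,255),roi); nn,l,s,c=cv2.connectedComponentsWithStats(m); k=1+np.argmax(s[1:,4])
    return c[k],s[k],plane(cam,c[k],152.5,rv,tv)[0],ray(cam,c[k],rv,tv)
E
python3 - <<'E'
from m import *
snap("wrist","w2");s=manip.state(); print(s["time"],s["eef_pos"],s["tcp_rot"])
c,st,P,r=ball("wrist","w2"); print(c,P.round(1)); _,_,Pt,rt=ball("top","t1"); print(Pt.round(1)); print(tri([r,rt]).round(1))
p,d,rv,tv=load("w2")
# screws on plate z~20 and hinge post top ; crop coords of w1c -> px
for nm,uv,z in(("hingetop",(222,49.5),143),("knobtop",(219,136),219)):
    u,v=map(int,uv); dep=np.median(d[v-3:v+4,u-3:u+4]); print(nm,plane("wrist",[uv],z,rv,tv)[0].round(1),deproj("wrist",[uv],[dep],rv,tv)[0].round(1))
sc=np.array([[281,20],[131,291],[629,280],[461,510]])/3+[150,0]
print(plane("wrist",sc,20,rv,tv).round(1), plane("wrist",sc,20,rv,tv).mean(0))
c=p[0:200,150:380]; cv2.imwrite("pics/w2c.png",cv2.cvtColor(cv2.resize(c,None,fx=3,fy=3,interpolation=cv2.INTER_CUBIC),cv2.COLOR_RGB2BGR))
E
```

```text
1.9667 [575.54671399  80.66568459 346.41820304] [ 1.79855310e+02  6.72233291e-02 -5.22894674e+01]
[232.59230769 241.85      ] [528.  184.  152.5]
[527.5 180.5 152.5]
[527.9 181.4 155.2]
hingetop [682.   -1.7 143. ] [681.9  -1.7 143.2]
knobtop [627.2  67.  219. ] [627.1  66.7 220.9]
[[709.2 -74.3  20. ]
 [696.3  75.2  20. ]
 [489.1 -92.4  20. ]
 [476.7  57.9  20. ]] [592.82608901  -8.38908279  20.        ]
```

View pics/w2c.png

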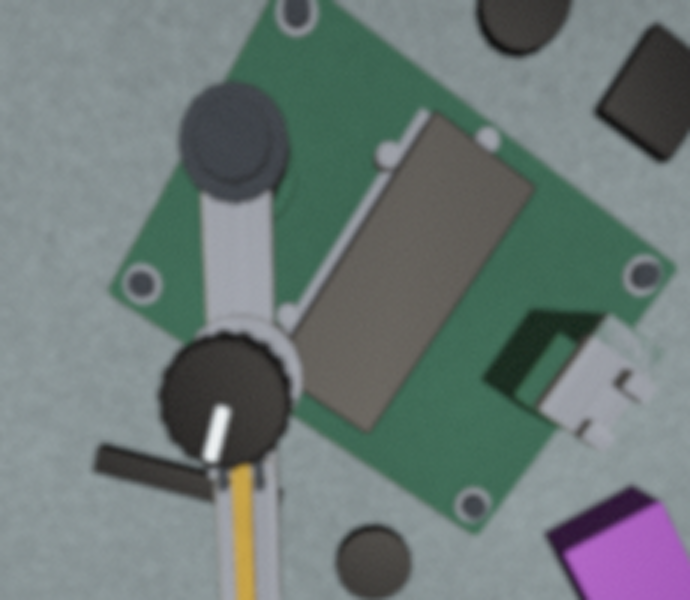

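Run:
```python
from m import *
p,d,rv,tv=load("w2")
C=lambda a:np.array(a)/3+[150,0]-0.33
sc=plane("wrist",C([[297,12],[142,285],[643,274],[473,506]]),22,rv,tv); c=sc.mean(0)
print(sc.round(1),c, "lens",np.linalg.norm(sc[0]-sc[2]),np.linalg.norm(sc[1]-sc[3]),np.linalg.norm(sc[0]-sc[1]))
X=(sc[0]-sc[2])+(sc[1]-sc[3]); X=X[:2]/np.linalg.norm(X[:2]); Y=np.array([-X[1],X[0]]); print("ang",np.degrees(np.arctan2(X[1],X[0])))
for nm,a,z in(("hinge",(234,143),143),("knob",(226,400),220)):
    uv=C([a]);u,v=uv[0].astype(int); print(nm,plane("wrist",uv,z,rv,tv)[0].round(1),deproj("wrist",uv,[np.median(d[v-3:v+4,u-3:u+4])],rv,tv)[0].round(1))
H=c[:2]+90*X; print("hinge from plate",H)
B=np.array([528,183]); b=B-H; print(np.linalg.norm(b), "q",np.arctan2(b@Y,-b@X),"dir",np.degrees(np.arctan2(b[1],b[0])))
```

```text
[[705.4 -81.4  22. ]
 [693.8  68.7  22. ]
 [486.7 -98.7  22. ]
 [474.2  51.7  22. ]] [590.02972907 -14.91613493  22.        ] lens 219.4443570851755 220.19848255859017 150.58044383296001
ang 4.484833322347816
hinge [678.2  -7.5 143. ] [678.2  -7.5 143.1]
knob [624.2  60.8 220. ] [624.2  60.7 220.9]
hinge from plate [679.75415516  -7.87856688]
243.85231370810956 q 0.9773684381476707 dir 128.48574678719322
```

Run:
```python
from h import *
R=Rt(-52.5);p=[575.5,80.7,347]
print(row(p,R,[528,182.5,230],Rt(-51.9)))
```

```text
[-0.1097 -0.0243  0.117  -0.      0.     -0.0105]
```

>>> arm_command(plan=[[[1,-0.028,-0.006,0.03,0,0,-0.005],[1,-0.055,-0.012,0.06,0,0,-0.0105],[1,-0.083,-0.018,0.09,0,0,-0.0105],[1,-0.11,-0.024,0.117,0,0,-0.0105],[1,-0.11,-0.024,0.117,0,0,-0.0105],[1,-0.11,-0.024,0.117,0,0,-0.0105],[1,-0.11,-0.024,0.117,0,0,-0.0105]]])

```text
time: 2.55
eef_pos: [527.4, 179.3, 232.2]
tcp_rot: [-179.9, -0.1, -51.9]
ft_force: [-0.1, -1.3, -0.7]
gripper_width: 1.004
```

Run:
```python
from m import *
snap("wrist","w3a");s=manip.state();print(s["time"],s["eef_pos"],s["tcp_rot"])
snap("wrist","w3");s=manip.state(); print(s["time"],s["eef_pos"],s["tcp_rot"])
c,st,P,r=ball("wrist","w3"); print(c,st,P.round(1))
p,d,rv,tv=load("w3"); R=Rt(s["tcp_rot"][2])
print("ball in tool",R.inv().apply(P-s["eef_pos"]), "depth",d[int(c[1]),int(c[0])],(cv2.Rodrigues(rv)[0]@P+tv)[2]-15)
```

```text
2.6 [527.83328711 179.26286001 232.74694076] [-1.79849538e+02 -4.90429801e-02 -5.19365840e+01]
2.65 [527.94279772 179.22525569 232.84593433] [-1.79826226e+02 -3.75798079e-02 -5.19636115e+01]
[247.11578947 195.84962406] [232 182  31  29 665] [528.2 182.9 152.5]
ball in tool [-2.7315178  -2.45169497 80.34593433] depth 238.04301 237.5836399107944
```

View pics/w3.png

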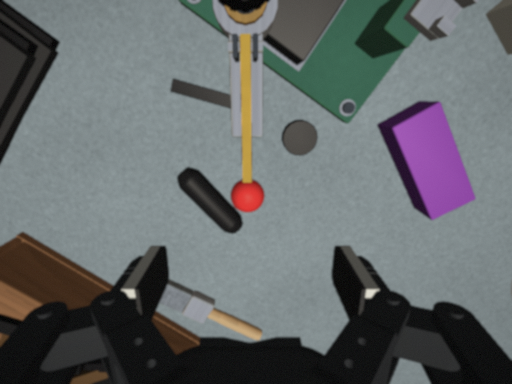

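The ball is at (247,196), with the bar vertical in the image, so the jaws line up across it. I'll descend and grip.

>>> arm_command(plan=[[[1,-0.003,-0.0025,0.02,0,0,0],[1,-0.003,-0.0025,0.04,0,0,0],[1,-0.003,-0.0025,0.055,0,0,0],[1,-0.003,-0.0025,0.068,0,0,0],[1,-0.003,-0.0025,0.078,0,0,0],[1,-0.003,-0.0025,0.082,0,0,0],[1,-0.003,-0.0025,0.082,0,0,0],[0.6,-0.003,-0.0025,0.082,0,0,0],[0.4,-0.003,-0.0025,0.082,0,0,0],[0.3,-0.003,-0.0025,0.082,0,0,0],[0.2,-0.003,-0.0025,0.082,0,0,0],[0.2,-0.003,-0.0025,0.082,0,0,0],[0.2,-0.003,-0.0025,0.082,0,0,0],[0.2,-0.003,-0.0025,0.082,0,0,0]]], squeeze=30)

```text
time: 3.82
eef_pos: [527.2, 184.0, 149.5]
tcp_rot: [-180.0, -0.0, -51.9]
ft_force: [-0.7, -0.2, 1.0]
gripper_width: 0.203
```

Run:
```python
from m import *
snap("wrist","w4");s=manip.state(); print(s["time"],s["eef_pos"],s["tcp_rot"],s["gripper_width"],s["ft_force"])
```

```text
3.8667 [527.19183171 183.96190547 149.48834902] [-1.79964503e+02 -7.14471560e-03 -5.18764445e+01] 0.1996814939544241 [ 0.58645713 -0.26420043  0.49291053]
```

View pics/w4.png

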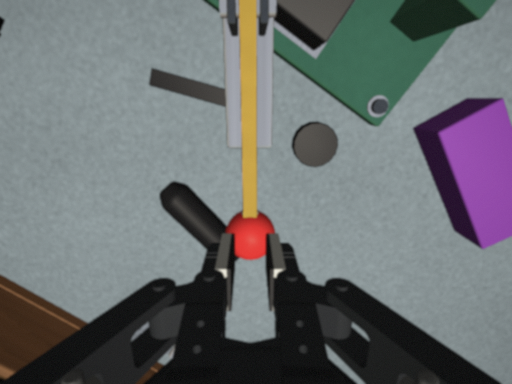

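Run:
```python
from m import *
p,d,rv,tv=load("w4")
c=p[180:340,170:330]; cv2.imwrite("pics/w4c.png",cv2.cvtColor(cv2.resize(c,None,fx=3.7,fy=3.7,interpolation=cv2.INTER_CUBIC),cv2.COLOR_RGB2BGR))
print(ball("wrist","w4")[:3])
for v in (215,235,250,265): print(v,d[v,215:290:5].round(0))
```

```text
(array([250.1463035, 235.5385214]), array([ 227,  215,   46,   43, 1285], dtype=int32), array([527.60987326, 182.90528499, 152.5       ]))
215 [318. 332. 332. 333. 168. 167. 162. 161. 160. 165. 172. 332. 333. 333.
 334.]
235 [307. 308. 152. 152. 160. 157. 157. 157. 158. 158. 157. 152. 152. 341.
 340.]
250 [146. 137. 137. 137. 160. 159. 159. 157. 159. 161. 158. 137. 138. 137.
 145.]
265 [124. 125. 126. 127. 353. 356. 354. 353. 353. 354. 158. 125. 125. 125.
 132.]
```

View pics/w4c.png

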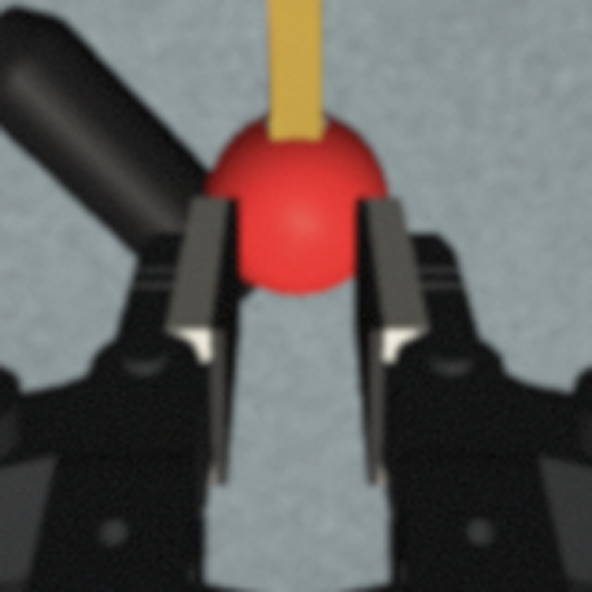

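Run:
```python
from m import *
p,d,rv,tv=load("w4"); s=manip.state(); R=Rt(-51.88); print(s["eef_pos"],s["gripper_width"])
pts=[(225,237),(225,245),(220,255),(217,268),(272,237),(275,250),(250,218),(250,225),(250,235),(250,245),(250,257)]
for q in pts: print(q,d[q[1],q[0]],R.inv().apply(deproj("wrist",[q],[d[q[1],q[0]]],rv,tv)[0]-s["eef_pos"]).round(1))
print(ball("top","t1")[2], -cv2.Rodrigues(rv)[0].T@tv)
```

```text
[527.19183171 183.96190547 149.48834902] 0.1996814939544241
(225, 237) 149.0078 [ 11.2 -12.8 -24.3]
(225, 245) 141.24573 [ 11.1 -12.1 -32.5]
(220, 255) 132.52945 [ 11.  -13.6 -41.7]
(217, 268) 122.379974 [ 11.  -13.9 -52.4]
(272, 237) 149.74327 [ 10.8  11.8 -23.6]
(275, 250) 138.3721 [ 10.2  12.4 -35.8]
(250, 218) 162.21167 [15.2  0.2 -9. ]
(250, 225) 158.50583 [ 13.1   0.2 -13.7]
(250, 235) 157.0316 [  8.5   0.2 -16.7]
(250, 245) 156.72247 [  3.4   0.2 -18.7]
(250, 257) 163.12997 [ -6.3   0.2 -15.2]
[527.48097936 180.46655667 152.5       ] [576.78443047 120.16944427 307.68076608]
```

Run:
```python
from m import *
p,d,rv,tv=load("w3"); R=Rt(-51.9); e=np.array([528,179.2,232.8])
for q in [(158,252),(150,262),(345,252),(350,262),(150,285)]: print(q,d[q[1],q[0]],R.inv().apply(deproj("wrist",[q],[d[q[1],q[0]]],rv,tv)[0]-e).round(1))
c=p[220:384,90:420]; cv2.imwrite("pics/w3c.png",cv2.cvtColor(cv2.resize(c,None,fx=2.4,fy=2.4,interpolation=cv2.INTER_CUBIC),cv2.COLOR_RGB2BGR))
p,d,rv,tv=load("w4"); R=Rt(-51.88); e=np.array([527.2,184,149.5])
for v in range(222,262,3):
  print(v,[(R.inv().apply(deproj("wrist",[(u,v)],[d[v,u]],rv,tv)[0]-e).round(0).tolist(),p[v,u].tolist()) for u in (223,228,232,236)])
```

```text
(158, 252) 134.97844 [ 10.9 -43.  -39.2]
(150, 262) 127.46703 [ 10.6 -44.1 -47.2]
(345, 252) 135.77356 [ 10.4  45.6 -38.2]
(350, 262) 126.4978 [ 11.   44.7 -47.8]
(150, 285) 121.55681 [  4.5 -42.  -55.4]
222 [([-59.0, -32.0, 149.0], [93, 101, 102]), ([-59.0, -26.0, 149.0], [121, 114, 116]), ([12.0, -10.0, -8.0], [120, 28, 25]), ([13.0, -8.0, -10.0], [152, 39, 36])]
225 [([-55.0, -30.0, 131.0], [16, 17, 18]), ([10.0, -13.0, -7.0], [106, 54, 53]), ([11.0, -10.0, -9.0], [143, 35, 32]), ([12.0, -8.0, -12.0], [172, 43, 41])]
228 [([-56.0, -29.0, 126.0], [19, 19, 20]), ([9.0, -12.0, -9.0], [121, 29, 26]), ([10.0, -10.0, -12.0], [162, 40, 38]), ([11.0, -8.0, -12.0], [188, 48, 44])]
231 [([-58.0, -29.0, 124.0], [23, 22, 20]), ([7.0, -12.0, -9.0], [136, 33, 30]), ([9.0, -10.0, -13.0], [172, 43, 40]), ([10.0, -8.0, -14.0], [202, 50, 47])]
234 [([11.0, -14.0, -21.0], [72, 72, 68]), ([10.0, -12.0, -19.0], [89, 75, 70]), ([11.0, -9.0, -21.0], [68, 29, 28]), ([8.0, -7.0, -15.0], [206, 52, 48])]
237 [([11.0, -14.0, -24.0], [81, 79, 74]), ([10.0, -11.0, -23.0], [81, 80, 74]), ([10.0, -9.0, -23.0], [
[... 597 characters left out ...]
([10.0, -8.0, -35.0], [19, 20, 19]), ([-1.0, -8.0, -16.0], [213, 53, 50])]
252 [([11.0, -12.0, -39.0], [79, 78, 73]), ([11.0, -10.0, -39.0], [66, 65, 62]), ([9.0, -8.0, -35.0], [16, 17, 17]), ([-3.0, -8.0, -15.0], [199, 50, 47])]
255 [([11.0, -12.0, -42.0], [82, 80, 75]), ([10.0, -10.0, -40.0], [58, 57, 53]), ([7.0, -9.0, -35.0], [14, 16, 15]), ([-6.0, -8.0, -13.0], [134, 37, 35])]
258 [([11.0, -12.0, -44.0], [82, 81, 76]), ([11.0, -10.0, -44.0], [49, 48, 45]), ([6.0, -9.0, -36.0], [17, 15, 16]), ([-90.0, -15.0, 121.0], [38, 39, 38])]
261 [([10.0, -12.0, -46.0], [81, 80, 75]), ([10.0, -10.0, -46.0], [35, 35, 32]), ([5.0, -8.0, -37.0], [13, 15, 13]), ([-111.0, -17.0, 148.0], [112, 120, 122])]
```

View pics/w3c.png

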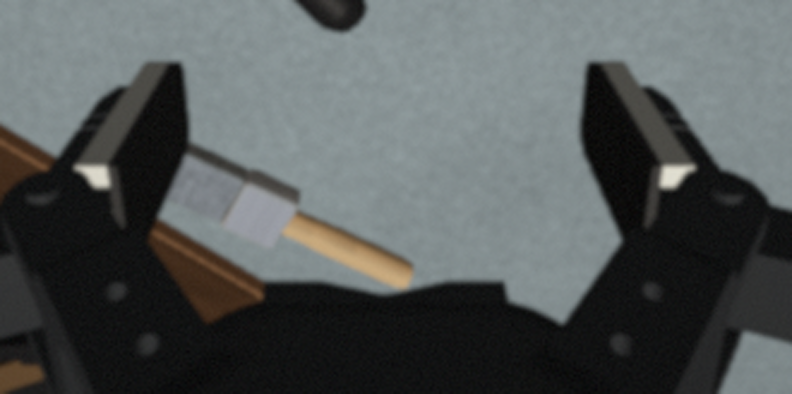

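The gripper reached its commanded 0.20 (17 mm) without stopping on the 30 mm ball. The wrist depth puts the fingertips at tool z of about -21 mm, level with the ball's top, not +17 as specified. So the real grasp point is about 38 mm behind the stated TCP. I'll open, go down about 37 mm more, and grip again.

>>> arm_command(plan=[[[1,0.001,0,0,0,0,0],[1,0.001,0,0,0,0,0],[1,0.001,0,0,0,0,0],[1,0.001,0,0,0,0,0],[1,0.001,0,0.008,0,0,0],[1,0.001,0,0.016,0,0,0],[1,0.001,0,0.024,0,0,0],[1,0.001,0,0.032,0,0,0],[1,0.001,0,0.037,0,0,0],[1,0.001,0,0.037,0,0,0],[0.6,0.001,0,0.037,0,0,0],[0.4,0.001,0,0.037,0,0,0],[0.3,0.001,0,0.037,0,0,0],[0.2,0.001,0,0.037,0,0,0],[0.2,0.001,0,0.037,0,0,0],[0.2,0.001,0,0.037,0,0,0],[0.2,0.001,0,0.037,0,0,0]]], squeeze=30)

```text
time: 5.28
eef_pos: [527.9, 183.2, 112.8]
tcp_rot: [-179.9, -0.0, -51.9]
ft_force: [-0.5, 0.1, 1.4]
gripper_width: 0.33
```

Run:
```python
from m import *
p,_,_,_=snap("wrist","w5");s=manip.state(); print(s["time"],s["eef_pos"],s["tcp_rot"],s["gripper_width"],s["ft_force"])
c=p[100:340,130:370]; cv2.imwrite("pics/w5c.png",cv2.cvtColor(cv2.resize(c,None,fx=2.4,fy=2.4,interpolation=cv2.INTER_CUBIC),cv2.COLOR_RGB2BGR))
```

```text
5.3333 [527.92674337 183.21435839 112.7543386 ] [-1.79940880e+02 -1.14553846e-02 -5.18783480e+01] 0.3348974862568941 [-1.56032197  0.05568076  3.82007103]
```

View pics/w5c.png

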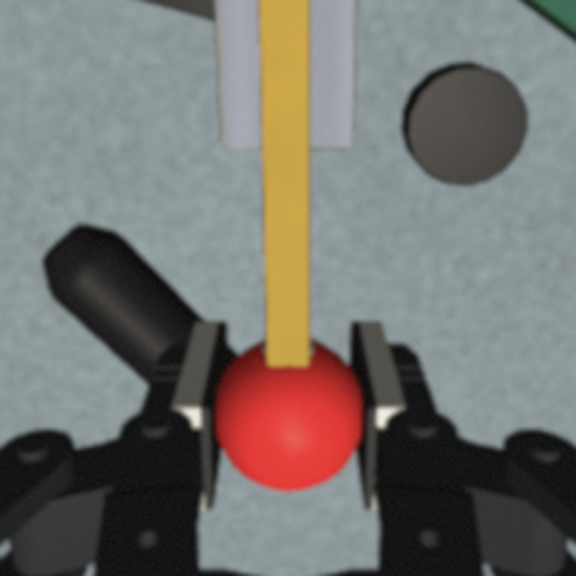

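Gripped: it stopped at 0.335, about 28.5 mm, on the ball. Now I'll lift along the bar's arc to about 0.33 rad.

>>> arm_command(plan=[[[0.2,0.0,0,-0.005,0,0,0],[0.2,0.0005,0,-0.0095,0,0,0],[0.2,0.001,0,-0.014,0,0,0],[0.2,0.0015,0,-0.019,0,0,0],[0.2,0.0025,0,-0.0235,0,0,0],[0.2,0.0035,0,-0.028,0,0,0],[0.2,0.0045,0,-0.032,0,0,0],[0.2,0.0055,0,-0.035,0,0,0],[0.2,0.0065,0,-0.0385,0,0,0],[0.2,0.0065,0,-0.0385,0,0,0],[0.2,0.0065,0,-0.0385,0,0,0]]])

```text
time: 6.25
eef_pos: [531.9, 178.1, 150.9]
tcp_rot: [-180.0, 0.0, -51.9]
ft_force: [-1.7, 1.2, -1.6]
gripper_width: 0.331
```

Run:
```python
from m import *
p,d,rv,tv=snap("wrist","w6");s=manip.state(); print(s["time"],s["eef_pos"],s["tcp_rot"],s["gripper_width"],s["ft_force"])
cv2.imwrite("pics/w6c.png",cv2.cvtColor(p,cv2.COLOR_RGB2BGR))
m=mask(p,(0,180,120),(6,255,255)); nn,l,st,c=cv2.connectedComponentsWithStats(m); k=1+np.argmax(st[1:,4])
P=deproj("wrist",np.argwhere(l==k)[:,::-1],d[l==k],rv,tv)
A=np.c_[2*P,np.ones(len(P))]; x=np.linalg.lstsq(A,(P**2).sum(1),rcond=None)[0]; print("sphere fit",x[:3],np.sqrt(x[3]+x[:3]@x[:3]))
```

```text
6.3 [531.82159338 178.11256489 150.78257329] [-1.79956041e+02  6.17632596e-03 -5.18899780e+01] 0.3306764388881792 [-0.88197838  1.47092367 -2.08842195]
sphere fit [548.50947626 150.61514898 253.49438413] 59.78917576779499
```

View pics/w6c.png

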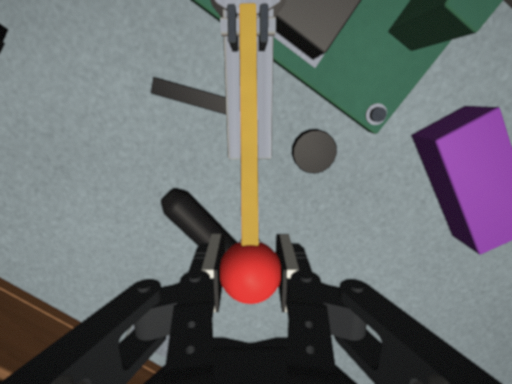

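Run:
```python
import numpy as np
for t in list(np.arange(1,14)*0.04): print(round(t,2),round(.237*(1-np.cos(t)),4),round(.237*np.sin(t),4))
```

```text
0.04 0.0002 0.0095
0.08 0.0008 0.0189
0.12 0.0017 0.0284
0.16 0.003 0.0378
0.2 0.0047 0.0471
0.24 0.0068 0.0563
0.28 0.0092 0.0655
0.32 0.012 0.0746
0.36 0.0152 0.0835
0.4 0.0187 0.0923
0.44 0.0226 0.1009
0.48 0.0268 0.1094
0.52 0.0313 0.1178
```

>>> arm_command(plan=[[[0.2,0,0.003,0,0,0,-0.013],[0.2,0.0002,0.0095,0,0,0,-0.04],[0.2,0.0008,0.0189,0,0,0,-0.08],[0.2,0.0017,0.0284,0,0,0,-0.12],[0.2,0.003,0.0378,0,0,0,-0.16],[0.2,0.0047,0.0471,0,0,0,-0.2],[0.2,0.0068,0.0563,0,0,0,-0.24],[0.2,0.0092,0.0655,0,0,0,-0.28],[0.2,0.012,0.0746,0,0,0,-0.32],[0.2,0.0152,0.0835,0,0,0,-0.36],[0.2,0.0187,0.0923,0,0,0,-0.4],[0.2,0.0187,0.0923,0,0,0,-0.4],[0.2,0.0187,0.0923,0,0,0,-0.4]]])

```text
time: 7.38
eef_pos: [471.1, 105.3, 150.9]
tcp_rot: [-180.0, -0.1, -29.0]
ft_force: [3.1, -2.9, -3.5]
gripper_width: 0.327
```

Run:
```python
from m import *
p,d,rv,tv=snap("wrist","w7");s=manip.state(); print(s["time"],s["eef_pos"],s["tcp_rot"],s["gripper_width"],s["ft_force"],s["qpos"])
```

```text
7.4333 [471.21802218 105.57851768 150.85122564] [-1.79995478e+02 -9.05122458e-02 -2.89764881e+01] 0.3311005775618695 [ 5.12259959 -4.00566536 -3.71384414] [ 32.00606243  11.7908797  -24.56532442   0.09561606 -53.59597405
  28.96073932]
```

View pics/w7.png

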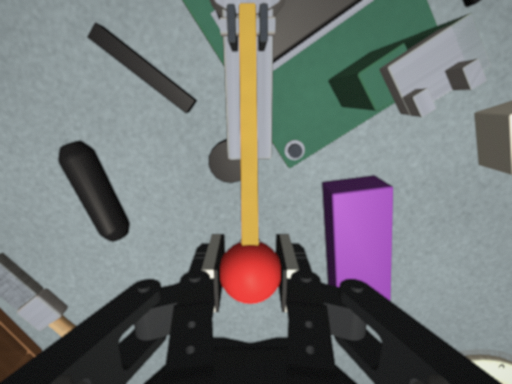

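>>> arm_command(plan=[[[0.2,0.0005,0.003,0,0,0,-0.013],[0.2,0.001,0.0095,0,0,0,-0.04],[0.2,0.0018,0.0189,0,0,0,-0.08],[0.2,0.0027,0.0284,0,0,0,-0.12],[0.2,0.004,0.0378,0,0,0,-0.16],[0.2,0.0057,0.0471,0,0,0,-0.2],[0.2,0.0078,0.0563,0,0,0,-0.24],[0.2,0.0102,0.0655,0,0,0,-0.28],[0.2,0.013,0.0746,0,0,0,-0.32],[0.2,0.0162,0.0835,0,0,0,-0.36],[0.2,0.0197,0.0923,0,0,0,-0.4],[0.2,0.0236,0.1009,0,0,0,-0.44],[0.2,0.0278,0.1094,0,0,0,-0.48],[0.2,0.0278,0.1094,0,0,0,-0.48],[0.2,0.0278,0.1094,0,0,0,-0.48]]])

```text
time: 8.68
eef_pos: [442.7, -2.9, 151.0]
tcp_rot: [-180.0, -0.1, -1.5]
ft_force: [3.7, -1.3, -3.6]
gripper_width: 0.335
```

Run:
```python
from m import *
p,d,rv,tv=snap("wrist","w8");snap("top","t8");s=manip.state(); print(s["time"],s["eef_pos"],s["tcp_rot"],s["gripper_width"],s["ft_force"],s["qpos"])
b=s["eef_pos"][:2]-np.array([678,-9]); print(np.linalg.norm(b),np.degrees(np.arctan2(b[1],b[0]))%360)
```

```text
8.7833 [442.68525768  -2.56869141 150.93779455] [-1.79974950e+02 -9.14420906e-02 -1.47019409e+00] 0.3298793665871934 [ 3.93806202 -1.0799212  -3.32697181] [ 2.08362306e+01  7.86891902e+00 -2.95626419e+01  1.45405947e-02
 -5.24743326e+01  6.76847479e+01]
235.40261189085933 178.43445791927752
```

View pics/w8.png

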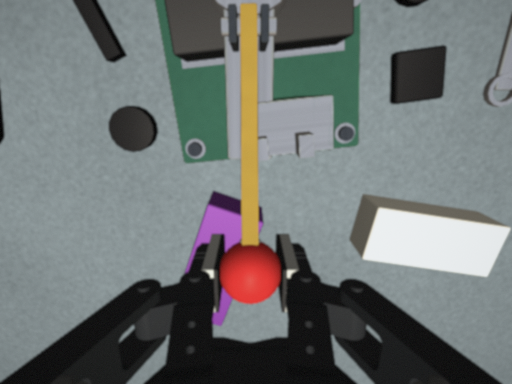

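The catch notch shows at about (285,147), between the tooth at (265,142) and the horn at (305,140). The plate edge gives about 5.9° (0.103 rad) left to go.

>>> arm_command(plan=[[[0.2,0.0,0.005,0,0,0,-0.02],[0.2,0.0002,0.0095,0,0,0,-0.04],[0.2,0.0004,0.0142,0,0,0,-0.06],[0.2,0.0008,0.019,0,0,0,-0.08],[0.2,0.0009,0.0213,0,0,0,-0.09],[0.2,0.001,0.0225,0,0,0,-0.095],[0.2,0.0011,0.0237,0,0,0,-0.1],[0.2,0.0011,0.0237,0,0,0,-0.1],[0.2,0.0011,0.0237,0,0,0,-0.1]]])

```text
time: 9.53
eef_pos: [443.4, -26.1, 150.9]
tcp_rot: [-180.0, -0.1, 4.3]
ft_force: [6.0, -1.7, -3.4]
gripper_width: 0.331
```

Run:
```python
from m import *
p,d,rv,tv=snap("wrist","w9");s=manip.state(); print(s["time"],s["eef_pos"],s["tcp_rot"],s["gripper_width"],s["ft_force"],s["ft_torque"])
c=p[0:200,150:380]; cv2.imwrite("pics/w9c.png",cv2.cvtColor(cv2.resize(c,None,fx=3,fy=3,interpolation=cv2.INTER_CUBIC),cv2.COLOR_RGB2BGR))
```

```text
9.5833 [443.36568869 -26.12631075 150.95138097] [-1.79983790e+02 -1.17920440e-01  4.27797552e+00] 0.32970028971663645 [ 5.41351021 -0.82413034 -3.78928852] [-0.2278477  -1.35404075 -0.18149291]
```

View pics/w9c.png

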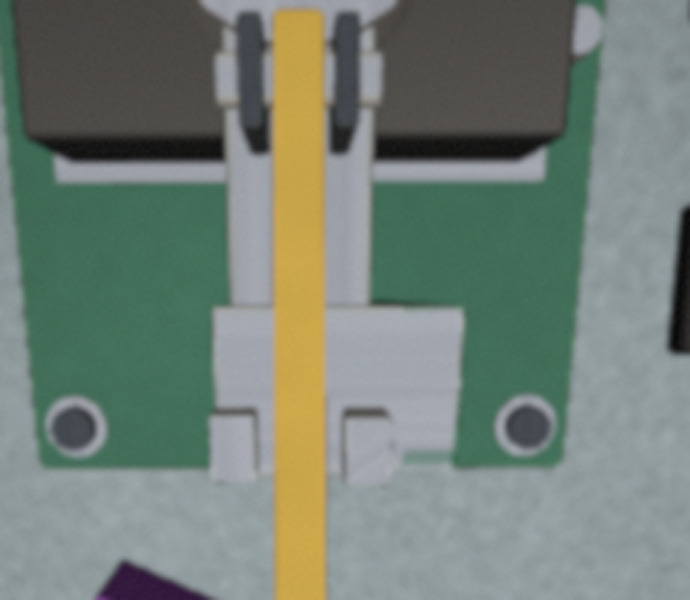

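The bar, at crop x of about 300, is centred between the tooth edge at 255 and the horn edge at 345. I'll lower it into the notch.

>>> arm_command(plan=[[[0.2,-0.0005,0,0.005,0,0,0],[0.2,-0.0015,0,0.0095,0,0,0],[0.2,-0.0025,0,0.014,0,0,0],[0.2,-0.0035,0,0.019,0,0,0],[0.2,-0.004,0,0.0235,0,0,0],[0.2,-0.0045,0,0.028,0,0,0],[0.2,-0.005,0,0.032,0,0,0],[0.2,-0.0055,0,0.035,0,0,0],[0.2,-0.0055,0,0.0375,0,0,0],[0.2,-0.0055,0,0.0375,0,0,0],[0.2,-0.0055,0,0.0375,0,0,0]]])

```text
time: 10.5
eef_pos: [437.2, -26.8, 113.6]
tcp_rot: [-180.0, -0.0, 4.3]
ft_force: [-0.8, 5.4, 2.1]
gripper_width: 0.331
```

Run:
```python
from m import *
p,d,rv,tv=snap("wrist","w10");s=manip.state(); print(s["time"],s["eef_pos"],s["tcp_rot"],s["gripper_width"],s["ft_force"],s["ft_torque"])
c=p[50:340,100:400]; cv2.imwrite("pics/w10c.png",cv2.cvtColor(cv2.resize(c,None,fx=2,fy=2,interpolation=cv2.INTER_CUBIC),cv2.COLOR_RGB2BGR))
```

```text
10.55 [437.18508036 -26.8201457  113.56421908] [-1.79984553e+02 -3.91220611e-02  4.27892971e+00] 0.32562270580140135 [-0.49704786  5.59273747  2.86422839] [ 1.44064841  0.0621328  -0.02623387]
```

View pics/w10c.png

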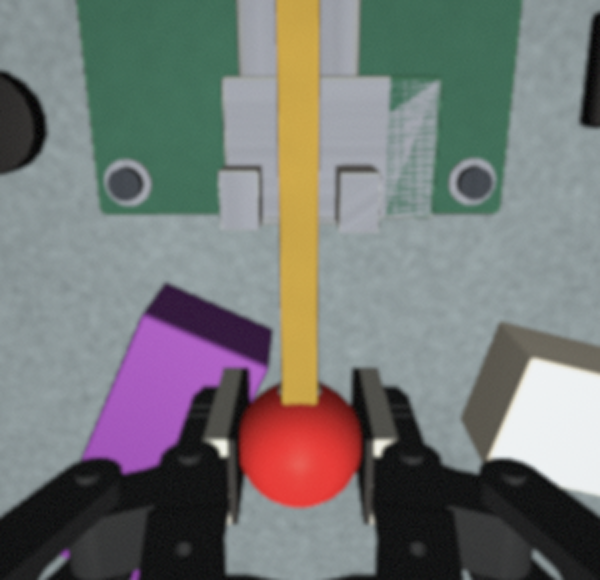

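The bar lies between the tooth and the horn. I'll release it and rise.

>>> arm_command(plan=[[[0.4,0,0,0,0,0,0],[0.6,0,0,0,0,0,0],[1,0,0,0,0,0,0],[1,0,0,0,0,0,0],[1,0,0,0,0,0,0],[1,0,0,0,0,0,0],[1,0,0,-0.02,0,0,0],[1,0,0,-0.05,0,0,0],[1,0,0,-0.08,0,0,0],[1,0,0,-0.115,0,0,0],[1,0,0,-0.15,0,0,0],[1,0,0,-0.18,0,0,0],[1,0,0,-0.18,0,0,0],[1,0,0,-0.18,0,0,0]]])

```text
time: 11.72
eef_pos: [437.5, -26.9, 294.9]
tcp_rot: [-179.9, -0.2, 4.3]
ft_force: [-0.7, 1.0, -1.1]
gripper_width: 0.999
```

Run:
```python
from m import *
p,d,rv,tv=snap("wrist","w11");s=manip.state(); print(s["time"],s["eef_pos"],s["tcp_rot"],s["gripper_width"],s["ft_force"],s["qpos"])
print(ball("wrist","w11")[:3]); snap("top","t11"); print(ball("top","t11")[2])
snap("scene","s11"); print(ball("scene","s11")[:3])
```

```text
11.7667 [436.5907939  -27.00262653 293.13257289] [-1.79958170e+02 -1.54204602e-02  4.24674011e+00] 0.9998841627401093 [-0.14800872 -0.68400872  0.46600342] [ 1.78596385e+01  2.64240435e-01 -1.61735142e+01 -3.86087887e-02
 -7.35374164e+01  7.63980405e+01]
(array([249.66744186, 175.11860465]), array([238, 164,  24,  24, 430], dtype=int32), array([437.4460297 , -26.45763294, 152.5       ]))
[435.55380018 -28.26485832 152.5       ]
(array([202.95555556, 180.37777778]), array([199, 176,   9,   9,  45], dtype=int32), array([437.38746356, -25.66091793, 152.5       ]))
```

View pics/w11.png

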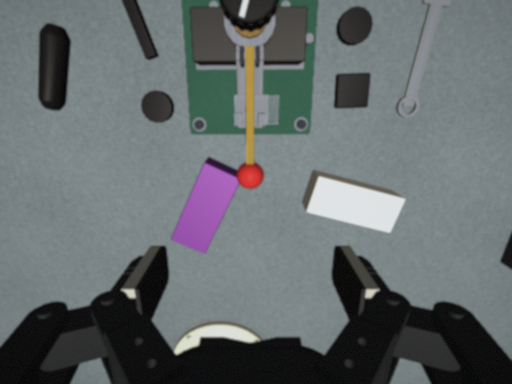

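View pics/s11.png

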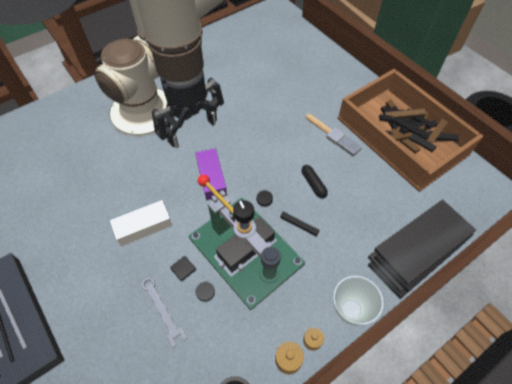

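Run:
```python
from h import *
print(row([436.9,-27,294],Rt(4.3),[589.5,-15.5,310],Rt(90)))
```

```text
[ 0.153  -0.     -0.016   0.      0.     -1.4957]
```

>>> arm_command(plan=[[[1,0.02,0,-0.016,0,0,-0.1],[1,0.04,0,-0.016,0,0,-0.22],[1,0.06,0,-0.016,0,0,-0.34],[1,0.08,0,-0.016,0,0,-0.46],[1,0.1,0,-0.016,0,0,-0.58],[1,0.12,0,-0.016,0,0,-0.7],[1,0.14,0,-0.016,0,0,-0.82],[1,0.153,0,-0.016,0,0,-0.94],[1,0.153,0,-0.016,0,0,-1.06],[1,0.153,0,-0.016,0,0,-1.18],[1,0.153,0,-0.016,0,0,-1.3],[1,0.153,0,-0.016,0,0,-1.4],[1,0.153,0,-0.016,0,0,-1.496],[1,0.153,0,-0.016,0,0,-1.496],[1,0.153,0,-0.016,0,0,-1.496],[1,0.153,0,-0.016,0,0,-1.496]]])

```text
time: 13.2
eef_pos: [589.3, -15.7, 308.2]
tcp_rot: [-179.9, 0.0, 89.9]
ft_force: [-0.1, 0.7, 0.4]
gripper_width: 0.995
```

Run:
```python
from m import *
p,d,rv,tv=snap("wrist","w12");s=manip.state(); print(s["time"],s["eef_pos"],s["tcp_rot"],s["gripper_width"],s["ft_force"],s["qpos"])
```

```text
13.25 [589.30238063 -15.72063322 308.50396229] [-1.79922171e+02  1.65866060e-02  8.98847959e+01] 1.0041682345411354 [-0.29410079 -0.1581322   0.61736538] [ 1.41981996e+01  1.58464501e+01  4.55067663e+00 -3.23129006e-03
 -7.87837400e+01  1.65687216e+02]
```

View pics/w12.png

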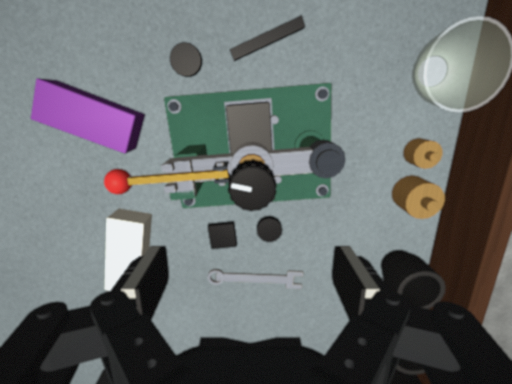

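Run:
```python
from m import *
p,d,rv,tv=load("w12")
uv=np.argwhere(np.ones(d.shape))[:,::-1]; P=deproj("wrist",uv,d.ravel(),rv,tv).reshape(384,512,3)
# knob top: points with z 205..230 around
sub=np.zeros(d.shape,bool); sub[145:220,215:290]=True
for lo,hi in((212,232),):
    m=sub&(P[...,2]>lo)&(P[...,2]<hi); q=P[m]; print("knob pts",m.sum(),"z med",np.median(q[:,2]),q[:,2].std())
    c=cv2.minEnclosingCircle(q[:,:2].astype(np.float32)); print(c, q[:,:2].mean(0))
for nm,(u0,v0,u1,v1) in(("bridge",(280,155,300,170)),("hinge",(320,150,335,165)),("plate",(180,120,215,140)),("table",(300,230,330,250)),("block",(232,110,268,140))):
    print(nm,np.median(P[v0:v1,u0:u1,2]))
m=mask(p,(0,180,120),(6,255,255))>0; print("ball top",np.sort(P[m][:,2])[-20:].mean())
# bar height profile
ym=mask(p,(18,120,100),(32,255,255))>0; ym[:, :125]=False; ym[:,230:]=False
for u in range(130,230,12): 
    v=np.where(ym[:,u])[0]; 
    if len(v): print(u,v.min(),v.max(),np.median(P[v[1:-1],u,2]).round(1),end="; ")
# keep white line
w=(p.min(2)>170)&sub; q=P[w]; e=q[:,:2]-q[:,:2].mean(0); U=np.linalg.svd(e)[2][0]; print("line",q.mean(0),np.degrees(np.arctan2(U[1],U[0])))
c=p[130:230,150:350]; cv2.imwrite("pics/w12c.png",cv2.cvtColor(cv2.resize(c,None,fx=4,fy=4,interpolation=cv2.INTER_CUBIC),cv2.COLOR_RGB2BGR))
```

```text
knob pts 1825 z med 220.69003405482846 1.4993700182655632
((590.3646850585938, -15.07023811340332), 22.845701217651367) [590.29929709 -13.14974256]
bridge 131.44258596694647
hinge 142.81551743856653
plate 20.521319434651645
table 0.5086833047564312
block 65.55863657558183
ball top 198.01694446445657
130 177 184 158.9; 142 176 183 159.3; 154 175 182 159.2; 166 175 181 159.2; 178 174 180 159.3; 190 173 179 158.4; 202 172 178 158.9; 214 171 177 158.3; 226 170 177 158.8; line [580.54378334 -12.42436248 217.87473328] -11.354024093985265
```

View pics/w12c.png

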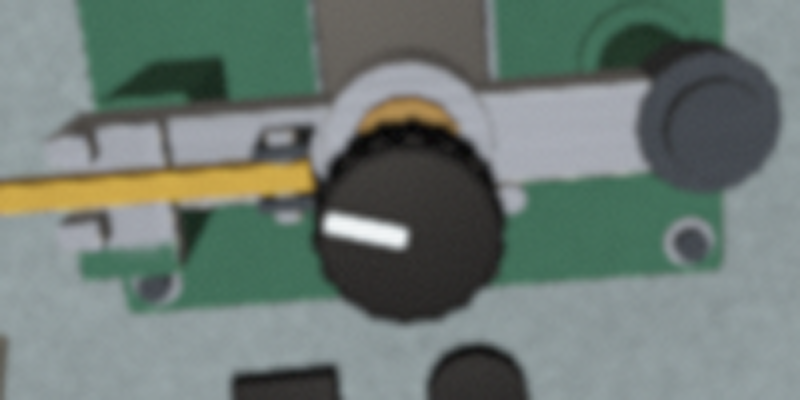

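The bar is level: its top measures about 159 mm along the whole length. The knob axis is at about (590,-15.3) and its top at about 220.5 mm. The white line sits about 16° clockwise of the bridge axis, so the start value is about 0.28, which agrees with the height. I need about 5.6 rad, and joint 6 has that room in one grip (165° down to -156°). Next I'll descend and grip the knob.

>>> arm_command(plan=[[[1,0.0004,0.0007,0.03,0,0,0],[1,0.0004,0.0007,0.06,0,0,0],[1,0.0004,0.0007,0.085,0,0,0],[1,0.0004,0.0007,0.105,0,0,0],[1,0.0004,0.0007,0.12,0,0,0],[1,0.0004,0.0007,0.132,0,0,0],[1,0.0004,0.0007,0.14,0,0,0],[1,0.0004,0.0007,0.144,0,0,0],[1,0.0004,0.0007,0.144,0,0,0],[1,0.0004,0.0007,0.144,0,0,0]]])

```text
time: 14.08
eef_pos: [590.6, -15.3, 165.8]
tcp_rot: [179.9, 0.0, 90.0]
ft_force: [0.8, -0.5, -0.0]
gripper_width: 1.0
```

Run:
```python
from m import *
p,d,rv,tv=snap("wrist","w13");s=manip.state(); print(s["time"],s["eef_pos"],s["tcp_rot"],s["gripper_width"],s["ft_force"],s["qpos"])
uv=np.argwhere(np.ones(d.shape))[:,::-1]; P=deproj("wrist",uv,d.ravel(),rv,tv).reshape(384,512,3)
sub=np.zeros(d.shape,bool); sub[150:330,175:325]=True
m=sub&(P[...,2]>216)&(P[...,2]<230); q=P[m]; print(m.sum(),np.median(q[:,2]),cv2.minEnclosingCircle(q[:,:2].astype(np.float32)))
```

```text
14.1333 [590.78726301 -15.25453768 166.10414609] [ 1.79905575e+02 -6.87992765e-03  8.99730183e+01] 1.0006044928396622 [0.83186745 0.11775812 0.40669068] [ 1.42178788e+01  2.09642829e+01 -8.76132613e+00  1.90944968e-02
 -6.01811777e+01  1.65745652e+02]
6981 220.65954373872393 ((590.5387573242188, -14.46938705444336), 22.839168548583984)
```

View pics/w13.png

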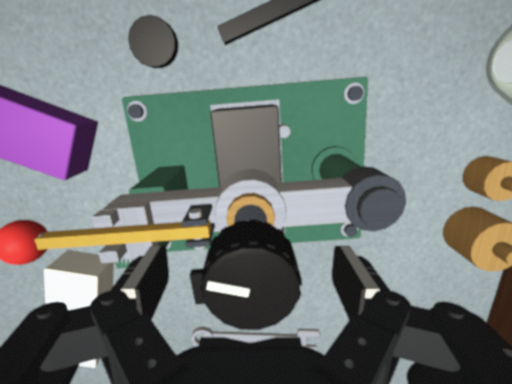

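>>> arm_command(plan=[[[1,0.0005,0,0.0025,0,0,0],[0.8,0.0005,0,0.0025,0,0,0],[0.6,0.0005,0,0.0025,0,0,0],[0.4,0.0005,0,0.0025,0,0,0],[0.4,0.0005,0,0.0025,0,0,0],[0.4,0.0005,0,0.0025,0,0,0],[0.4,0.0005,0,0.0025,0,0,0],[0.4,0.0005,0,0.0025,0,0,0]]], squeeze=40)

```text
time: 14.8
eef_pos: [590.8, -14.8, 163.2]
tcp_rot: [179.9, -0.0, 90.0]
ft_force: [1.7, -0.6, 1.9]
gripper_width: 0.508
```

```bash
cat >> m.py <<'E'
def knob(n):
    p,d,rv,tv=load(n); s=manip.state()
    uv=np.argwhere(np.ones(d.shape))[:,::-1]; P=deproj("wrist",uv,d.ravel(),rv,tv).reshape(384,512,3)
    near=np.hypot(P[...,0]-590.3,P[...,1]+15)<21
    m=near&(P[...,2]>200)&(P[...,2]<226)
    z=np.median(P[m][:,2])
    m=near&(abs(P[...,2]-z)<4)
    w=m&(p.min(2)>150); q=P[w][:,:2]; e=q-q.mean(0); U=np.linalg.svd(e,full_matrices=False)[2][0]
    o=q.mean(0)-np.array([590.3,-15]); U=U if U@o>0 else -U
    return dict(z=z,line=np.degrees(np.arctan2(U[1],U[0])),n=int(w.sum()),off=o.round(1))
E
python3 - <<'E'
from m import *
snap("wrist","w14");s=manip.state(); print(s["time"],s["eef_pos"],s["tcp_rot"],s["gripper_width"],s["ft_force"],s["ft_torque"]); print(knob("w14"),knob("w13"))
E
```

```text
14.85 [590.84593656 -14.75126815 163.21182465] [ 1.79908145e+02 -1.96631090e-03  8.99892485e+01] 0.5064194328266688 [ 1.64348629 -0.39351353  1.77418019] [-4.97879395e-02 -4.06411418e-01  2.04943649e-05]
{'z': np.float64(220.75048552185126), 'line': np.float64(167.543542513274), 'n': 420, 'off': array([-9.5,  2.5])} {'z': np.float64(220.75110437233582), 'line': np.float64(167.71646080789543), 'n': 400, 'off': array([-9.5,  2.5])}
```

View pics/w14.png

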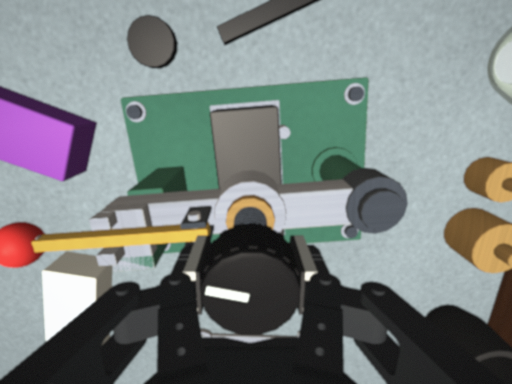

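Gripped at 0.507 (43 mm). The start value from the line is about 0.29 rad. Now I'll wind clockwise 2.0 rad, following the screw down.

>>> arm_command(plan=[[[0.4,0,0,0.0001,0,0,0.05],[0.4,0,0,0.0003,0,0,0.15],[0.4,0,0,0.0005,0,0,0.25],[0.4,0,0,0.0007,0,0,0.35],[0.4,0,0,0.0009,0,0,0.45],[0.4,0,0,0.0011,0,0,0.55],[0.4,0,0,0.0013,0,0,0.66],[0.4,0,0,0.0015,0,0,0.77],[0.4,0,0,0.0017,0,0,0.88],[0.4,0,0,0.0019,0,0,1.0],[0.4,0,0,0.0021,0,0,1.12],[0.4,0,0,0.0024,0,0,1.24],[0.4,0,0,0.0026,0,0,1.36],[0.4,0,0,0.0028,0,0,1.48],[0.4,0,0,0.003,0,0,1.6],[0.4,0,0,0.0033,0,0,1.72],[0.4,0,0,0.0035,0,0,1.83],[0.4,0,0,0.0037,0,0,1.93],[0.4,0,0,0.0038,0,0,2.0],[0.4,0,0,0.0038,0,0,2.0]]])

```text
time: 16.52
eef_pos: [590.7, -14.6, 159.4]
tcp_rot: [-180.0, -0.1, -24.7]
ft_force: [1.4, 0.3, 2.3]
gripper_width: 0.5
```

Run:
```python
from m import *
snap("wrist","w15");s=manip.state(); print(s["time"],s["eef_pos"],s["tcp_rot"],s["gripper_width"],s["ft_force"],s["ft_torque"],s["qpos"][5]); print(knob("w15"))
```

```text
16.5667 [590.77080601 -14.61474302 159.40454851] [-1.79948597e+02 -7.45996290e-02 -2.45339212e+01] 0.5026771667291059 [1.30146543 0.46457961 2.81496135] [ 0.12798479 -0.41429084 -0.08632035] 51.186833864120565
{'z': np.float64(216.97810193204242), 'line': np.float64(52.332281471793024), 'n': 439, 'off': array([6.5, 8.3])}
```

View pics/w15.png

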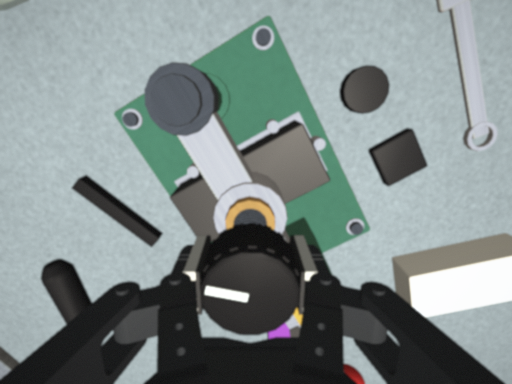

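The line turned 115.2° and the top fell 3.8 mm, so there is no slip and the value is about 2.30. Continuing.

>>> arm_command(plan=[[[0.4,0,0,0.0001,0,0,0.05],[0.4,0,0,0.0003,0,0,0.15],[0.4,0,0,0.0005,0,0,0.25],[0.4,0,0,0.0007,0,0,0.35],[0.4,0,0,0.0009,0,0,0.45],[0.4,0,0,0.0011,0,0,0.55],[0.4,0,0,0.0013,0,0,0.66],[0.4,0,0,0.0015,0,0,0.77],[0.4,0,0,0.0017,0,0,0.88],[0.4,0,0,0.0019,0,0,1.0],[0.4,0,0,0.0021,0,0,1.12],[0.4,0,0,0.0024,0,0,1.24],[0.4,0,0,0.0026,0,0,1.36],[0.4,0,0,0.0028,0,0,1.48],[0.4,0,0,0.003,0,0,1.6],[0.4,0,0,0.0033,0,0,1.72],[0.4,0,0,0.0035,0,0,1.83],[0.4,0,0,0.0037,0,0,1.93],[0.4,0,0,0.0038,0,0,2.0],[0.4,0,0,0.0038,0,0,2.0]]])

```text
time: 18.23
eef_pos: [590.9, -14.6, 155.6]
tcp_rot: [-179.9, 0.1, -139.2]
ft_force: [3.1, 1.7, 2.3]
gripper_width: 0.507
```

Run:
```python
from m import *
snap("wrist","w16");s=manip.state(); print(s["time"],s["eef_pos"],s["tcp_rot"],s["gripper_width"],s["ft_force"],s["ft_torque"],s["qpos"][5]); print(knob("w16"))
```

```text
18.2833 [590.92604421 -14.58862125 155.59477184] [-1.79943704e+02  9.35066712e-02 -1.39043773e+02] 0.5032678069387534 [1.81583272 1.04393032 2.53117258] [ 0.2502061  -0.67223886 -0.06511989] -63.32373599607845
{'z': np.float64(213.16517349848806), 'line': np.float64(-62.484661615175256), 'n': 425, 'off': array([ 5.1, -8.7])}
```

View pics/w16.png

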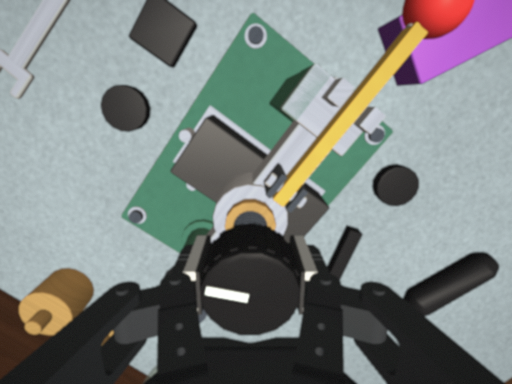

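>>> arm_command(plan=[[[0.4,0,0,0.0001,0,0,0.05],[0.4,0,0,0.0003,0,0,0.15],[0.4,0,0,0.0005,0,0,0.25],[0.4,0,0,0.0007,0,0,0.35],[0.4,0,0,0.0009,0,0,0.45],[0.4,0,0,0.0011,0,0,0.56],[0.4,0,0,0.0013,0,0,0.67],[0.4,0,0,0.0015,0,0,0.78],[0.4,0,0,0.0017,0,0,0.89],[0.4,0,0,0.0019,0,0,1.0],[0.4,0,0,0.0019,0,0,1.0],[0.4,0,0,0.0019,0,0,1.0]]])

```text
time: 19.28
eef_pos: [590.9, -14.7, 153.7]
tcp_rot: [180.0, 0.1, 163.8]
ft_force: [2.8, 0.8, 2.8]
gripper_width: 0.506
```

Run:
```python
from m import *
snap("wrist","w17");s=manip.state(); print(s["time"],s["eef_pos"],s["tcp_rot"],s["gripper_width"],s["ft_force"],s["ft_torque"],s["qpos"][5]); print(knob("w17"))
```

```text
19.3333 [590.90909344 -14.74273312 153.71045234] [1.79966664e+02 9.68202786e-02 1.63735689e+02] 0.507399250657172 [3.32267286 1.21858006 2.73299324] [ 0.17849236 -0.80069481  0.02292737] -120.54372731049192
{'z': np.float64(211.25632474628347), 'line': np.float64(-118.96125738135702), 'n': 426, 'off': array([-4.5, -8.6])}
```

View pics/w17.png

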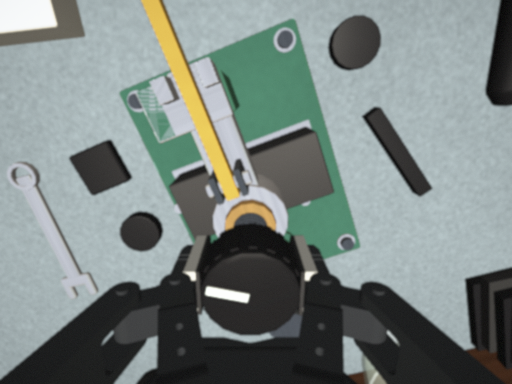

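>>> arm_command(plan=[[[0.4,0,0,0.0001,0,0,0.05],[0.4,0,0,0.0003,0,0,0.15],[0.4,0,0,0.0005,0,0,0.25],[0.4,0,0,0.0007,0,0,0.35],[0.4,0,0,0.0009,0,0,0.45],[0.4,0,0,0.001,0,0,0.53],[0.4,0,0,0.0011,0,0,0.6],[0.4,0,0,0.0011,0,0,0.6],[0.4,0,0,0.0011,0,0,0.6]]])

```text
time: 20.08
eef_pos: [590.8, -14.8, 152.6]
tcp_rot: [179.9, 0.1, 129.3]
ft_force: [3.0, -0.3, 3.4]
gripper_width: 0.507
```

Run:
```python
from m import *
snap("wrist","w18");s=manip.state(); print(s["time"],s["eef_pos"],s["tcp_rot"],s["gripper_width"],s["ft_force"],s["ft_torque"],s["qpos"][5]); print(knob("w18"))
```

```text
20.1333 [590.81592327 -14.7630121  152.58795496] [1.79926887e+02 5.52782841e-02 1.29310155e+02] 0.5022244453622918 [2.89515668 0.34985211 2.78636142] [ 0.08493435 -0.90436131  0.05086476] -154.968097432334
{'z': np.float64(210.111872990615), 'line': np.float64(-153.76522507982196), 'n': 431, 'off': array([-8.6, -4.3])}
```

The value is now about 5.90 from both the line (321.3° turned) and the height (10.6 mm drop). I'll release, rise, and check.

>>> arm_command(plan=[[[0.6,0,0,0,0,0,0],[0.8,0,0,0,0,0,0],[1,0,0,0,0,0,0],[1,0,0,0,0,0,0],[1,0,0,0,0,0,0],[1,0,0,-0.015,0,0,0],[1,0,0,-0.04,0,0,0],[1,0,0,-0.07,0,0,0],[1,0,0,-0.1,0,0,0],[1,0,0,-0.13,0,0,0],[1,0,0,-0.15,0,0,0],[1,0,0,-0.15,0,0,0],[1,0,0,-0.15,0,0,0]]])

```text
time: 21.22
eef_pos: [590.3, -14.6, 303.2]
tcp_rot: [179.9, 0.0, 129.1]
ft_force: [-0.0, -0.5, -1.0]
gripper_width: 1.0
```

Run:
```python
from m import *
snap("wrist","w19");s=manip.state(); print(s["time"],s["eef_pos"],s["tcp_rot"],s["gripper_width"],s["ft_force"],s["qpos"]); print(knob("w19"))
snap("scene","s19")
p=load("s19")[0]; c=p[160:310,170:320]; cv2.imwrite("pics/s19c.png",cv2.cvtColor(cv2.resize(c,None,fx=4,fy=4,interpolation=cv2.INTER_CUBIC),cv2.COLOR_RGB2BGR))
```

```text
21.2667 [589.63552872 -14.67791837 301.54907147] [-1.79973150e+02 -6.82068364e-02  1.29117425e+02] 0.9991106381861026 [ 1.09350134  0.14627385 -1.05369471] [ 1.42657951e+01  1.60149767e+01  3.83592184e+00 -5.17616392e-02
 -7.78739786e+01 -1.55137457e+02]
{'z': np.float64(210.18827983559194), 'line': np.float64(-153.13346615387252), 'n': 102, 'off': array([-8.9, -4.1])}
```

View pics/w19.png

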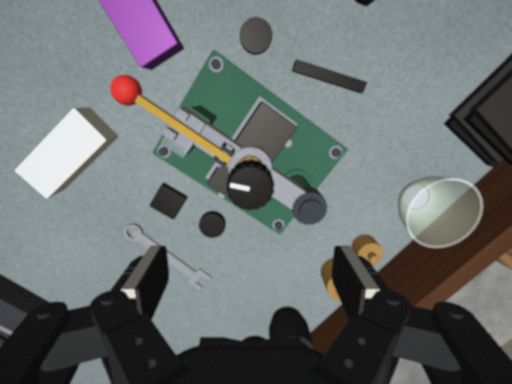

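View pics/s19c.png

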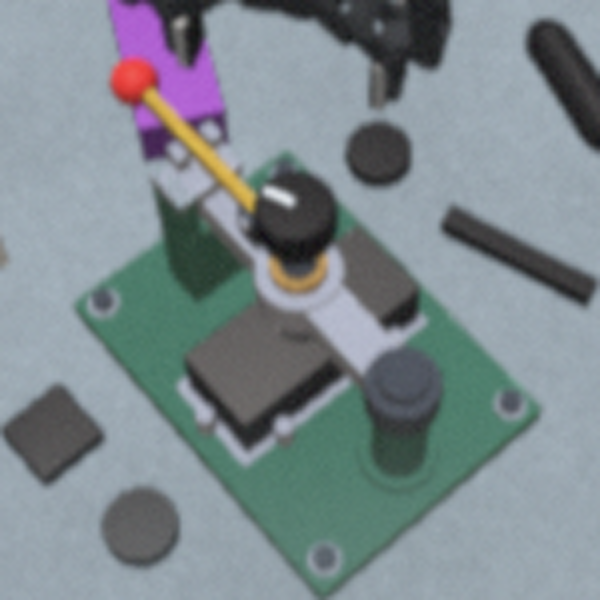

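Run:
```python
from m import *
snap("wrist","w20"); snap("top","t20"); s=manip.state(); print(s["time"],s["ft_force"])
for n in("w12","w20"):
    p,d,rv,tv=load(n); uv=np.argwhere(np.ones(d.shape))[:,::-1]; P=deproj("wrist",uv,d.ravel(),rv,tv).reshape(384,512,3)
    hsv=cv2.cvtColor(p,cv2.COLOR_RGB2HSV)
    y=(mask(p,(18,120,100),(32,255,255))>0)&(abs(P[...,2]-158)<25)&(P[...,0]<575)
    Q=P[y]; vx,vy,x0,y0=cv2.fitLine(Q[:,:2].astype(np.float32),cv2.DIST_HUBER,0,.01,.01).ravel()
    sl=np.polyfit(Q[:,0],Q[:,2],1,w=None); near=[np.median(Q[(Q[:,0]>a)&(Q[:,0]<a+30)][:,2]).round(1) for a in (455,490,520)]
    print(n,"bar dir deg",np.degrees(np.arctan2(vy,vx)),"bar z at x455,490,520",near,"ball",ball("wrist",n)[2].round(1))
    b=(abs(P[...,2]-65)<4)&(np.hypot(P[...,0]-590,P[...,1]+15)<85); q=P[b]; print(" block top pts",b.sum(),"z",np.median(q[:,2]).round(1),"x",np.percentile(q[:,0],[1,99]).round(1),"y",np.percentile(q[:,1],[1,99]).round(1))
    print(" knob",knob(n))
def mk(n):
    return load(n)[0]
a=np.hstack([mk("top0")[110:240,170:370],mk("t20")[110:240,170:370]]); cv2.imwrite("pics/cmp.png",cv2.cvtColor(cv2.resize(a,None,fx=2,fy=2,interpolation=cv2.INTER_CUBIC),cv2.COLOR_RGB2BGR))
```

```text
21.4167 [-0.35263118  0.6791961  -0.44436918]
w12 bar dir deg 4.1687746 bar z at x455,490,520 [np.float64(158.7), np.float64(158.8), np.float64(158.7)] ball [436.2 -26.8 152.5]
 block top pts 1877 z 65.5 x [556.2 619.5] y [-8.2 56.5]
 knob {'z': np.float64(220.80943350242973), 'line': np.float64(167.36467826414014), 'n': 106, 'off': array([-9.3,  2.5])}
w20 bar dir deg 4.249109 bar z at x455,490,520 [np.float64(158.7), np.float64(158.6), np.float64(158.6)] ball [436.7 -26.7 152.5]
 block top pts 2260 z 65.5 x [556.9 617.8] y [-82.8  55.6]
 knob {'z': np.float64(210.22636479565173), 'line': np.float64(-153.05454787281064), 'n': 101, 'off': array([-8.6, -4.2])}
```

View pics/cmp.png

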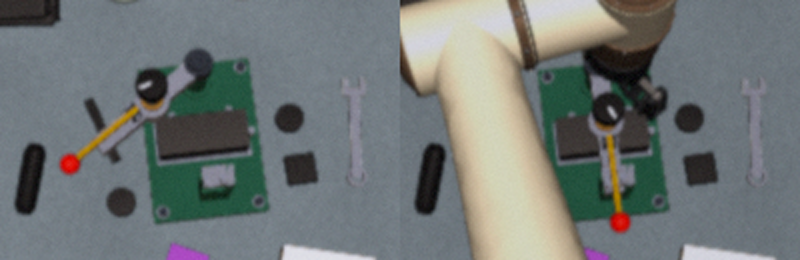

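The checks agree:
- **Bridge:** the bar points at 4.2° and the plate at about 4.4°, so the bridge is within about 0.01 rad of shut.
- **Bar:** level, top at 158.6 to 158.7 mm.
- **Block:** top edges unchanged within 2 mm.
- **Knob:** value about 5.9.

The gripper is clear of everything, so I'm handing in.

Run:
```python
from rig import manip
print(manip.hand_in(), manip.state()["time"])
```

```text
the job is handed in; nothing more can be done
the job is handed in; nothing more can be done
```

The block is clamped and the job was handed in at about 21.4 s of the 72 s allowed. I lifted the drop bar by its ball to about 0.33 rad, swung the bridge shut and let the bar down into the catch. I then wound the knob clockwise by about 5.6 rad, released it and moved clear.

**Last checks:**
- **Bridge and bar:** the bar points within about 0.2° of the shut direction. It lies level, with its top at 158.6–158.7 mm against 158.5 expected, between the tooth and the horn.
- **Foot squeeze:** the knob reads about 5.9 by the white line. Its top fell 10.6 mm, which puts the foot about 3.3 mm into its cup.
- **Block and bench:** the block's visible top edges are within about 2 mm of where they were after the bridge was shut. The bystanders visible in the last top view had not moved. The arm hid puck_b and the stick there, but they looked undisturbed from the wrist camera.
- **Contact:** the gripper was touching nothing when I handed in.

**What disagreed or stayed unconfirmed:**
- **TCP offset:** the fingertips stood about 38 mm farther back than the stated TCP, so my first grip closed just above the ball. I found this from the opening and the wrist depth, and corrected it for both grips.
- **Foot not seen:** the foot was never directly in view, so the squeeze comes from knob angle and height only. It also assumes the white line points along the bridge at knob value 0. The height-only start value was about 0.1 rad higher, within its error.

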